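# Grade baby potatoes with a sifting scoop

## Robot

A 6-joint arm with a two-finger parallel gripper is mounted at the origin on the work surface. World frame = base frame: x ahead of the robot, y to its left, z up, the work surface at z = 0. Lengths are in m, angles in rad, forces in N, time in s.
With the tool pointing down it reaches from about 0.35 to 0.975 m from the base axis. Payload 4.9 kg.
Tool frame: the origin (TCP) lies between the finger pads; the fingertips stand 14 mm ahead of it and the grasp point (between the pads) lies 5 mm behind it (manip.finger_overhang is the distance from the TCP to the fingertips, in m); z points along the fingers, y is the line along which they close (so a half turn about z gives the same grasp; the last joint's range is limited). The gripper opens to 85 mm and grips with 20 to 120 N. Pads are 22 mm wide; open, the fingers measure 114 mm over their backs; the gripper's body (76 mm by 85 mm) begins 54 mm behind the grasp point. The pads swing forward as they close: fully open they stand 13 mm farther back than shut.
Start: joints at [-1.291, 0.053, 1.613, -0, 1.476, -0.119], TCP at [0.243, -0.576, 0.245] pointing down, gripper open.
Joint ranges: [-3.01, 3.01], [-1.01, 2.22], [0.06, 2.58], [-1.02, 4.17], [0.09, 2.62], [-3.14, 3.14]. Speed limits (rad/s): [2.57, 2.57, 3.14, 3.14, 3.14, 3.14].

## Interface

Orientations are given as a unit quaternion [w, x, y, z].
In Python, from plant import manip, grab_frame gives the robot as it stands.
- The arm moves only by the tool servo_tool, never from a script. Its argument "deltas" is a list that holds one entry, the list of rows, each a list of 5 numbers: the opening in per cent of the stroke, from 0 (shut) to 100 (fully open), then the shift along the world's x, y, z in m, then the turn about the world's z in degrees. A call has exactly 8 rows; each row shifts and turns the commanded pose from where the row before left it; what a row does not reach is not made up. A row lasts 1/10 s, in which the tool goes at most 50 mm and 8.59 degrees, less where a joint would pass 70% of its speed; a pose out of reach is approached as far as the arm can. A call is refused whole if a number of a shift passes 0.05 or a number of a turn 8.59, either way. A call with a gripper value outside its range is refused whole. The fingers move at their own pace and stop on an object; the grip force is fixed at half the most. Time passes only in rows, so rows that do not move let the fingers close, or fill a call up. It gives the time, the measured TCP pose, the force, the opening and the grip force at its end, in the units of the state.
- manip.state(): the state, without advancing time (a new reading comes with each control period).
- grab_frame(name): name is "scene" or "top" or "wrist"; returns a dict with "pixels" (480x640x3 uint8, red, green, blue), "z_map" (480x640 float32, m along the optical axis (not along the pixel's ray), 0 where there is no reading), "fx", "fy", "cx", "cy" (pixels), "rvec" (rotation vector, rad) and "tvec" (3), from world to camera coordinates, as OpenCV has them; the wrist camera has in their place "T_tool_cam" (4x4, takes a point from camera to tool coordinates, whose origin is the TCP and whose axes are the flange's). Camera axes: x right, y down, z forward; pixel columns grow to the right and rows downward; lengths in m; the calibration is good to about 2 mm. A picture is of the moment at which its call begins: read the wrist's pose just before it.
- manip.job_done(): hands the job in; it is judged then, once.
The state is a dict: "time": time; "joint_pos": joint angles; "joint_vel": joint speeds; "joint_efforts": joint torques, N m; "tool_pos": TCP position; "tool_rot": TCP orientation; "contact_force": force on the tool from outside, world axes, zero at the start; "ft_torque": the same for the moment, N m; "gripper_width": opening from 0.0 (shut) to 1.0 (fully open); "grasp_force": force on a finger pad.
Only numpy, scipy, OpenCV 4.12 (cv2) and the standard library are available. Lean on these libraries where they do the work, as an engineer would, in place of code of your own. Each camera call takes 0.05 s, during which the arm holds its last target. There are 200 camera calls.

## Task

Grade the baby potatoes in the sifting scoop: lift it by its black grip and rock it back onto its slotted heel over the blue pan until all the small potatoes have dropped through into that pan and only the large ones are left in the scoop. Then pour the large ones out of the scoop's mouth into the steel pan and stand the empty scoop level on the bare counter. Every potato must end up in its pan; do not touch the potatoes with the gripper, and leave the other things on the counter where they are.

Things in the scene. Friction and masses are not known exactly. Their poses are not given: they have to be found in the camera images.
- scoop_grip (a point): Centre of the black flat-sided grip of the loose steel sifting scoop (0.4 kg empty, 0.6 full). Grip 22 along x (take it across this), 90 along y, 26 high, on a rigid bail across the scoop, posts at y = +-67. Axes: z up, x along the scoop from open mouth to slotted heel, y across. The scoop's flat underside is 98 below; body 130 wide, from x = -114 to +119. Heel down = positive turn about y (sizes in mm).
- scoop_mouth (a point): Middle of the open mouth edge of the scoop's floor (top face); same axes as the grip, which it lies 114 behind in x and 95 below. No wall or lip here; tipping it some 40 degrees down empties the scoop. The solid floor, 3 thick, runs from here 116 towards the heel; side walls 18 high for the first 28, then 34 (sizes in mm).
- scoop_sieve (a point): Middle of the full-width part of the scoop's slotted floor (top face), same axes; 77 in x from the grip and 95 below. About 30 degrees heel down sifts. Four lengthwise slots start 75 nearer the mouth, 12 wide, widen to 28 within 40 and stay 28 wide up to 34 beyond this point. Side walls 34 high, heel wall 45 high, 40 beyond this point (sizes in mm).
- large_1_mid (a point): large potato, an egg shape 46 in diameter and 50 long, 60 g; this point is its centre. Starts on the scoop's solid floor, in front of the slots. Lumpy: it stays put while the floor tilts under about 10 degrees and rolls by about 25. On the slots it sinks 5 in and cannot pass (sizes in mm).
- large_2_mid (a point): large potato, an egg shape 46 in diameter and 50 long, 60 g; this point is its centre. Starts on the scoop's solid floor, in front of the slots. Lumpy: it stays put while the floor tilts under about 10 degrees and rolls by about 25. On the slots it sinks 5 in and cannot pass (sizes in mm).
- large_3_mid (a point): large potato, an egg shape 46 in diameter and 50 long, 60 g; this point is its centre. Starts on the scoop's solid floor, in front of the slots. Lumpy: it stays put while the floor tilts under about 10 degrees and rolls by about 25. On the slots it sinks 5 in and cannot pass (sizes in mm).
- small_1_mid (a point): small potato, 22 in diameter and 24 long, 10 g; this point is its centre. Starts on the scoop's solid floor among the large ones. Rolls at 15 to 25 degrees of tilt and drops through the slots where they are full width; if a large one pins it to the heel wall, rocking back and shaking frees it (sizes in mm).
- small_2_mid (a point): small potato, 22 in diameter and 24 long, 10 g; this point is its centre. Starts on the scoop's solid floor among the large ones. Rolls at 15 to 25 degrees of tilt and drops through the slots where they are full width; if a large one pins it to the heel wall, rocking back and shaking frees it (sizes in mm).
- small_3_mid (a point): small potato, 22 in diameter and 24 long, 10 g; this point is its centre. Starts on the scoop's solid floor among the large ones. Rolls at 15 to 25 degrees of tilt and drops through the slots where they are full width; if a large one pins it to the heel wall, rocking back and shaking frees it (sizes in mm).
- small_4_mid (a point): small potato, 22 in diameter and 24 long, 10 g; this point is its centre. Starts on the scoop's solid floor among the large ones. Rolls at 15 to 25 degrees of tilt and drops through the slots where they are full width; if a large one pins it to the heel wall, rocking back and shaking frees it (sizes in mm).
- blue_pan: Blue plastic sixth-size pan for the small potatoes, fixed to the counter, open top. Origin under its centre, x along its 176 side, y along its 162 side, z up; rim 65 above the counter, opening 154 by 140, inner floor 3 above the counter, sizes in mm.
- steel_pan: Stainless steel pan for the large potatoes, same shape, sizes and axes as the blue pan, fixed to the counter. (Fixed equipment, up to 280 tall, stands beyond 570 to either side of the robot base, and along the far edge beyond 700 in front of it), sizes in mm.
- bottle: yellow squeeze bottle with a nozzle, diameter 58, 195 tall, loose bystander, origin under its centre, sizes in mm.
- deli_tub: white lidded tub, diameter 118 at the lid, 77 tall, loose bystander, origin under its centre, sizes in mm.
- peeler: black-handled Y peeler lying flat, about 147 long, 44 wide, 12 high, loose bystander, origin on its underside near the middle, x along it towards the blade, sizes in mm.
- ramekin: small white bowl, diameter 76, 42 tall, loose bystander, origin under its centre, sizes in mm.

How it is judged:
On the way, in this order (a step that is already met when the one before it is completed fails the run):
1. all four small potatoes are in the blue pan while all three large ones are still in the scoop (x of small_1_mid in the frame of blue_pan between -0.08 and 0.08 m and y of small_1_mid in the frame of blue_pan between -0.073 and 0.073 m and z of small_1_mid in the frame of blue_pan between 0 and 0.065 m and x of small_2_mid in the frame of blue_pan between -0.08 and 0.08 m and y of small_2_mid in the frame of blue_pan between -0.073 and 0.073 m and z of small_2_mid in the frame of blue_pan between 0 and 0.065 m and x of small_3_mid in the frame of blue_pan between -0.08 and 0.08 m and y of small_3_mid in the frame of blue_pan between -0.073 and 0.073 m and z of small_3_mid in the frame of blue_pan between 0 and 0.065 m and x of small_4_mid in the frame of blue_pan between -0.08 and 0.08 m and y of small_4_mid in the frame of blue_pan between -0.073 and 0.073 m and z of small_4_mid in the frame of blue_pan between 0 and 0.065 m and x of large_1_mid in the frame of scoop_grip between -0.118 and 0.118 m and y of large_1_mid in the frame of scoop_grip between -0.066 and 0.066 m and z of large_1_mid in the frame of scoop_grip between -0.1 and -0.03 m and x of large_2_mid in the frame of scoop_grip between -0.118 and 0.118 m and y of large_2_mid in the frame of scoop_grip between -0.066 and 0.066 m and z of large_2_mid in the frame of scoop_grip between -0.1 and -0.03 m and x of large_3_mid in the frame of scoop_grip between -0.118 and 0.118 m and y of large_3_mid in the frame of scoop_grip between -0.066 and 0.066 m and z of large_3_mid in the frame of scoop_grip between -0.1 and -0.03 m), for 0.2 s.
2. all three large potatoes are in the steel pan, the small ones still in the blue pan (x of large_1_mid in the frame of steel_pan between -0.08 and 0.08 m and y of large_1_mid in the frame of steel_pan between -0.073 and 0.073 m and z of large_1_mid in the frame of steel_pan between 0 and 0.065 m and x of large_2_mid in the frame of steel_pan between -0.08 and 0.08 m and y of large_2_mid in the frame of steel_pan between -0.073 and 0.073 m and z of large_2_mid in the frame of steel_pan between 0 and 0.065 m and x of large_3_mid in the frame of steel_pan between -0.08 and 0.08 m and y of large_3_mid in the frame of steel_pan between -0.073 and 0.073 m and z of large_3_mid in the frame of steel_pan between 0 and 0.065 m and x of small_1_mid in the frame of blue_pan between -0.08 and 0.08 m and y of small_1_mid in the frame of blue_pan between -0.073 and 0.073 m and z of small_1_mid in the frame of blue_pan between 0 and 0.065 m and x of small_2_mid in the frame of blue_pan between -0.08 and 0.08 m and y of small_2_mid in the frame of blue_pan between -0.073 and 0.073 m and z of small_2_mid in the frame of blue_pan between 0 and 0.065 m and x of small_3_mid in the frame of blue_pan between -0.08 and 0.08 m and y of small_3_mid in the frame of blue_pan between -0.073 and 0.073 m and z of small_3_mid in the frame of blue_pan between 0 and 0.065 m and x of small_4_mid in the frame of blue_pan between -0.08 and 0.08 m and y of small_4_mid in the frame of blue_pan between -0.073 and 0.073 m and z of small_4_mid in the frame of blue_pan between 0 and 0.065 m), for 0.2 s.
At the end, for the whole second after the job is handed in: All four small potatoes lie in the blue pan and all three large ones in the steel pan (centres inside the walls and below the rim), and the scoop stands on the counter: grip centre 90 to 106 mm above it, level within 0.1 rad (all of step 2 and height (world z) of scoop_grip between 0.09 and 0.106 m and angle between scoop_grip's own z axis and vertical below 0.1 rad); the robot touches nothing.
It fails at once if the gripper's fingers touch a potato (over 0.5 N) (contact force between the fingers and large_1 above 0.5 N or contact force between the fingers and large_2 above 0.5 N or contact force between the fingers and large_3 above 0.5 N or contact force between the fingers and small_1 above 0.5 N or contact force between the fingers and small_2 above 0.5 N or contact force between the fingers and small_3 above 0.5 N or contact force between the fingers and small_4 above 0.5 N).
It fails at once if a bystander (bottle, tub, peeler or ramekin) is moved more than 30 mm (distance of any of bottle, deli_tub, peeler, ramekin from where it was at the start of the episode above 0.03 m).
It also fails if it takes over 64 s, if anything falls off the work surface, if the arm or the gripper's body presses on something with over 40 N, if the wrist force passes 120 N, or if a joint passes its speed limit or range.

## Working session

There is one attempt and no reset: what is moved stays moved. The work goes in short steps, Python scripts to look and compute and a tool call to move; the robot and the scene stay as the last step left them, time stands still between calls to the robot, and variables do not carry over. Pictures are saved under pics/ and viewed, at most 10 in all, crops included, and the job is handed in when it is done.

Besides the shell and the picture viewer there is one more tool, called after ">>>" as name(argument=value, ...) on one line, values as JSON. servo_tool: Moves the arm, as the interface text tells. Its arguments: {"type":"object","properties":{"deltas":{"type":"array"}},"required":["deltas"]}

```bash
mkdir -p pics; cat > h.py <<'E'
import numpy as np, cv2
from plant import manip, grab_frame
def cam(n):
    f=grab_frame(n); R=cv2.Rodrigues(np.array(f["rvec"],float))[0]; return f,R,np.array(f["tvec"],float).ravel()
def cloud(n):
    f,R,t=cam(n); z=f["z_map"]; v,u=np.mgrid[:480,:640]
    P=np.stack([(u-f["cx"])/f["fx"]*z,(v-f["cy"])/f["fy"]*z,z],-1)
    W=(P-t)@R; W[z==0]=np.nan
    return f,W
def save(n,img): cv2.imwrite("pics/"+n,np.ascontiguousarray(img[...,::-1]))
E
python3 - <<'E'
from h import *
print([a for a in dir(manip) if a[0]!='_'])
for n in("top","scene"):
    f,W=cloud(n); save(n+"0.png",f["pixels"]); np.savez("pics/"+n+"0.npz",W=W,p=f["pixels"])
    print(n,-cv2.Rodrigues(np.array(f["rvec"],float))[0].T@np.array(f["tvec"]).ravel())
E
```

```text
['IKError', 'finger_overhang', 'job_done', 'state']
top [ 0.31269129 -0.01317242  1.17495482]
scene [1.15304206 0.13878908 0.90615128]
```

View pics/top0.png

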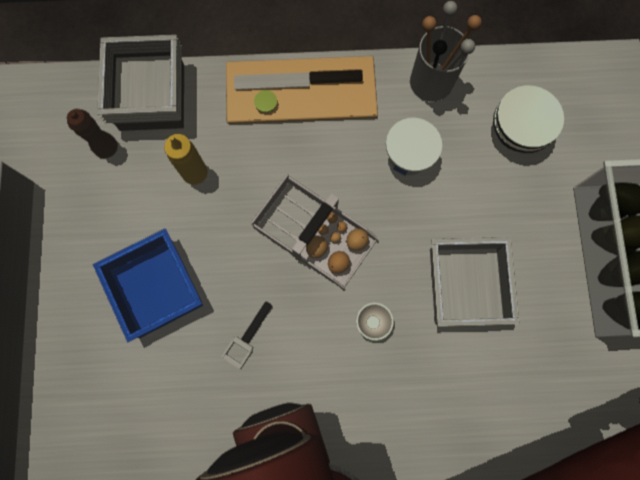

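View pics/scene0.png

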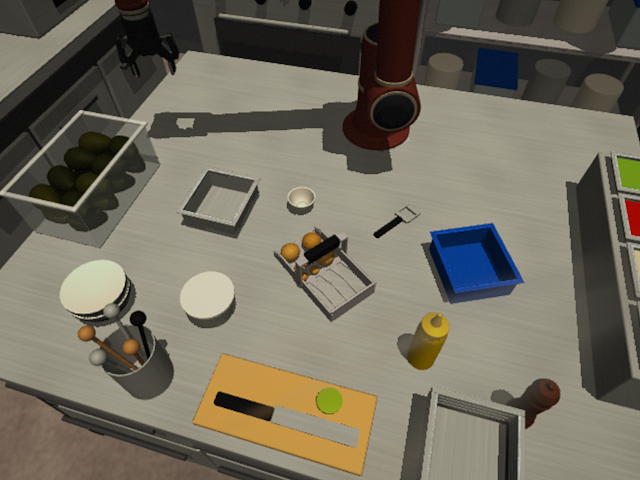

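```bash
python3 - <<'E'
import numpy as np,cv2
d=np.load("pics/top0.npz");W=d["W"];p=d["p"]
def rect(name,box,zl,zh):
    u0,v0,u1,v1=box;S=W[v0:v1,u0:u1].reshape(-1,3)
    S=S[(S[:,2]>zl)&(S[:,2]<zh)]
    r=cv2.minAreaRect((S[:,:2]*1000).astype(np.float32));print(name,len(S),S[:,2].mean().round(4),np.round(r[0],1),np.round(r[1],1),round(r[2],1))
rect("blue",(85,220,210,345),.055,.075)
rect("steel",(425,230,525,335),.055,.075)
rect("far",(90,25,190,130),.05,.09)
S=W[170:295,245:385]
rect("grip",(285,190,350,250),.10,.12)
rect("scoopwalls",(245,170,385,295),.025,.05)
for n,(u,v) in dict(heelL=(289,180),heelR=(255,226),mouthL=(377,240),mouthR=(345,287),g0=(333,203),g1=(304,243),gm=(319,222),ram=(375,322),tub=(414,145),bot=(178,145),peelA=(268,306),peelB=(236,355)).items():
    print(n,np.nanmedian(W[v-1:v+2,u-1:u+2].reshape(-1,3),0).round(3))
im=cv2.resize(p[165:300,240:390],None,fx=5,fy=4.4,interpolation=cv2.INTER_CUBIC);cv2.imwrite("pics/crop.png",im[...,::-1])
E
```

```text
blue 1976 0.0646 [480.3 324.8] [177.1 163.5] 25.5
steel 1953 0.0644 [ 457.6 -333.2] [164.6 177.1] 89.1
far 1781 0.0709 [908.9 343. ] [198.8 168.2] 0.0
grip 642 0.1089 [581.3 -18. ] [ 23.  137.4] 52.7
scoopwalls 1935 0.0389 [583.6 -12.3] [230.  140.2] 53.6
heelL [0.7   0.034 0.021]
heelR [0.598 0.108 0.036]
mouthL [ 0.563 -0.15   0.001]
mouthR [ 0.463 -0.076  0.   ]
g0 [ 0.62  -0.055  0.101]
g1 [0.541 0.006 0.101]
gm [ 0.581 -0.025  0.111]
ram [ 0.387 -0.134  0.005]
tub [ 0.746 -0.232  0.077]
bot [0.728 0.238 0.17 ]
peelA [0.43  0.087 0.011]
peelB [ 0.333  0.157 -0.001]
```

View pics/crop.png

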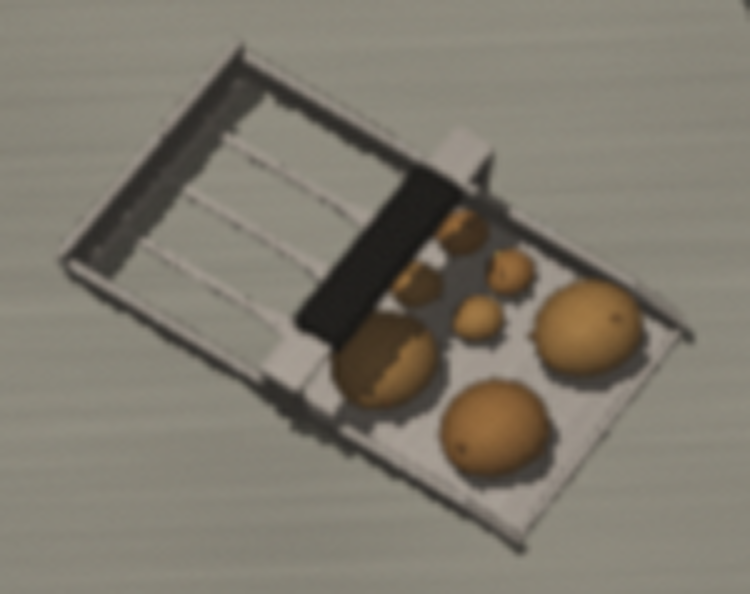

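```bash
python3 - <<'E'
from h import *
from scipy.spatial.transform import Rotation as R
s=manip.state(); q=s["tool_rot"]; M=R.from_quat([q[1],q[2],q[3],q[0]]).as_matrix()
print(s["tool_pos"],M.round(3),s["time"],s["gripper_width"])
y=M[:,1];a=np.degrees(np.arctan2(y[1],y[0]));print("tool y yaw",a)
print("gaps",[((t-a+180)%360)-180 for t in(53.3,53.3-180)])
W=np.load("pics/top0.npz")["W"]
# refine scoop yaw/grip: black grip pixels
S=W[190:250,285:350].reshape(-1,3);p=np.load("pics/top0.npz")["p"][190:250,285:350].reshape(-1,3)
S=S[(p.max(1)<60)&(S[:,2]>.104)&(S[:,2]<.12)];r=cv2.minAreaRect((S[:,:2]*1000).astype(np.float32));print(r,len(S),S.mean(0))
B=W[120:200,160:215].reshape(-1,3);B=B[B[:,2]>.05];print("bottle",np.nanmedian(B,0))
E
```

```text
[ 0.24253619 -0.57544039  0.24418358] [[ 0.922  0.388 -0.001]
 [ 0.388 -0.922  0.002]
 [ 0.    -0.002 -1.   ]] 0.1 1.0029373760483982
tool y yaw -67.14955525344709
gaps [np.float64(120.4495552534471), np.float64(-59.55044474655291)]
((579.63330078125, -18.14215850830078), (21.39389991760254, 87.85758972167969), 53.980316162109375) 461 [ 0.57921707 -0.01793969  0.11102283]
bottle [0.72044768 0.23617837 0.14081582]
```

>>> servo_tool(deltas=[[[100,0.0211,0.0348,-0.004,-3.7],[100,0.0211,0.0348,-0.004,-3.7],[100,0.0211,0.0348,-0.004,-3.7],[100,0.0211,0.0348,-0.004,-3.7],[100,0.0211,0.0348,-0.004,-3.7],[100,0.0211,0.0348,-0.004,-3.7],[100,0.0211,0.0348,-0.004,-3.7],[100,0.0211,0.0348,-0.004,-3.7]]])

```text
time: 0.9
tool_pos: [0.4119, -0.2958, 0.2127]
tool_rot: [-0.0, 0.998, -0.06, -0.0]
contact_force: [0.7, -0.0, 0.3]
gripper_width: 1.001
grasp_force: 0.0
```

>>> servo_tool(deltas=[[[100,0.0211,0.0348,-0.004,-3.7],[100,0.0211,0.0348,-0.004,-3.7],[100,0.0211,0.0348,-0.004,-3.7],[100,0.0211,0.0348,-0.004,-3.7],[100,0.0211,0.0348,-0.004,-3.7],[100,0.0211,0.0348,-0.004,-3.7],[100,0.0211,0.0348,-0.004,-3.7],[100,0.0211,0.0348,-0.004,-3.7]]])

```text
time: 1.7
tool_pos: [0.5806, -0.0174, 0.1806]
tool_rot: [0.0, 0.95, -0.313, -0.0]
contact_force: [0.1, -0.2, 0.5]
gripper_width: 0.998
grasp_force: 0.0
```

>>> servo_tool(deltas=[[[100,-0.0006,-0.0006,-0.03,0.2],[100,0,0,-0.03,0],[100,0,0,-0.015,0],[100,0,0,-0.008,0],[25,0,0,0,0],[0,0,0,0,0],[0,0,0,0,0],[0,0,0,0,0]]])

```text
time: 2.5
tool_pos: [0.5806, -0.02, 0.0998]
tool_rot: [-0.0, 0.951, -0.31, 0.001]
contact_force: [0.0, -0.2, 0.4]
gripper_width: 0.332
grasp_force: 0.0
```

```bash
python3 - <<'E'
from h import *
s=manip.state();print({k:s[k] for k in("tool_pos","gripper_width","grasp_force","contact_force")})
E
```

```text
{'tool_pos': array([ 0.58056753, -0.02002128,  0.09981309]), 'gripper_width': 0.33235951505939243, 'grasp_force': 0.0, 'contact_force': array([ 0.04162454, -0.23738129,  0.42307925])}
```

>>> servo_tool(deltas=[[[0,0,0,0,0],[0,0,0,0,0],[0,0,0,0,0],[0,0,0,0.005,0],[0,0,0,0.015,0],[0,0,0,0.02,0],[0,0,0,0.02,0],[0,0,0,0.015,0]]])

```text
time: 3.3
tool_pos: [0.5793, -0.0198, 0.1741]
tool_rot: [0.0, 0.951, -0.31, -0.0]
contact_force: [1.1, -0.2, -5.5]
gripper_width: 0.241
grasp_force: 59.2
```

```bash
cat >> h.py <<'E'
def scoop(n="top",c=None,r=0.14):
    """black grip pose from cloud near c"""
    f,W=cloud(n); p=f["pixels"].astype(int); s=manip.state(); c=np.array(s["tool_pos"] if c is None else c)
    return f,W
E
python3 - <<'E'
from h import *
s=manip.state();print({k:s[k] for k in("tool_pos","gripper_width","grasp_force","contact_force","ft_torque")})
f,W=cloud("scene");p=f["pixels"];save("s1.png",cv2.resize(p[120:360,180:500],None,fx=2.5,fy=2.5))
E
```

```text
{'tool_pos': array([ 0.57926544, -0.01980109,  0.17413832]), 'gripper_width': 0.2413039371529875, 'grasp_force': 59.176499247550964, 'contact_force': array([ 1.08683419, -0.18927196, -5.48863252]), 'ft_torque': array([ 0.09331775, -0.10629705,  0.01377446])}
```

View pics/s1.png

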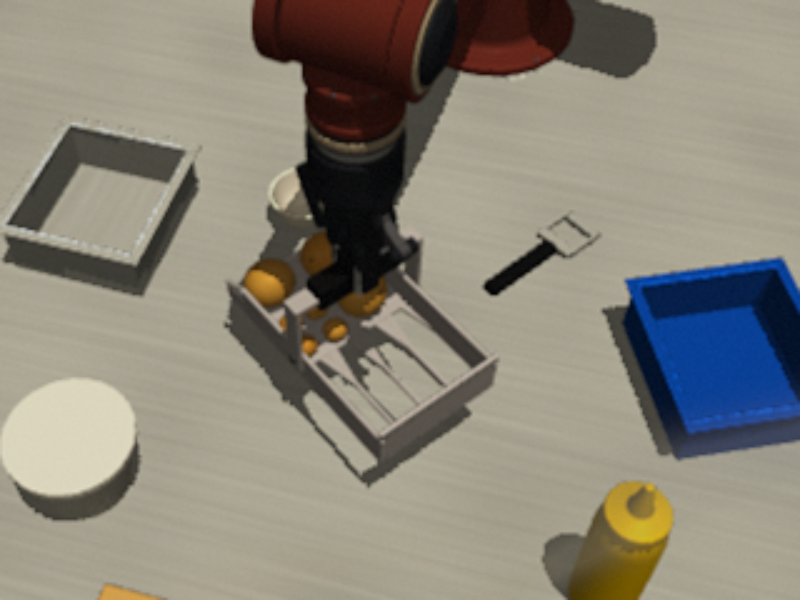

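>>> servo_tool(deltas=[[[0,-0.0008,0.005,0.002,1],[0,-0.0017,0.01,0.002,2.5],[0,-0.0025,0.015,0.002,4],[0,-0.003,0.018,0.002,5],[0,-0.003,0.018,0.001,5],[0,-0.003,0.018,0.001,5],[0,-0.003,0.018,0,5],[0,-0.003,0.018,0,5]]])

```text
time: 4.15
tool_pos: [0.5582, 0.1018, 0.1815]
tool_rot: [-0.0, 1.0, -0.029, -0.002]
contact_force: [0.1, 0.1, -6.0]
gripper_width: 0.244
grasp_force: 59.1
```

>>> servo_tool(deltas=[[[0,-0.003,0.018,0,5],[0,-0.003,0.018,0,5],[0,-0.003,0.018,0,5],[0,-0.0025,0.015,0,5],[0,-0.0018,0.011,0,4],[0,-0.001,0.006,0,3],[0,-0.0007,0.004,0,2],[0,0,0,0,0.1]]])

```text
time: 4.95
tool_pos: [0.5436, 0.191, 0.1821]
tool_rot: [-0.0, 0.975, 0.221, -0.001]
contact_force: [0.5, -0.5, -6.0]
gripper_width: 0.244
grasp_force: 59.1
```

```bash
python3 - <<'E'
from h import *
s=manip.state();print({k:s[k] for k in("tool_pos","tool_rot","ft_torque")})
f=grab_frame("wrist");a=f["pixels"];b=grab_frame("top")["pixels"][100:340,80:400]
save("w1.png",np.hstack([cv2.resize(a,(440,330)),cv2.resize(b,(360,330))]))
E
```

```text
{'tool_pos': array([0.54364287, 0.1909931 , 0.18206339]), 'tool_rot': array([-1.76873727e-04,  9.75211928e-01,  2.21269778e-01, -1.16158423e-03]), 'ft_torque': array([0.09241705, 0.08749249, 0.01399644])}
```

View pics/w1.png

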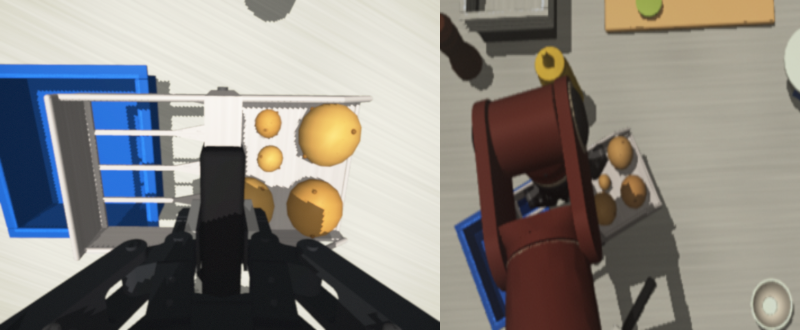

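>>> servo_tool(deltas=[[[0,-0.0022,0.0045,0,0],[0,-0.0052,0.0108,0,0],[0,-0.0082,0.0171,0,0],[0,-0.0108,0.0226,0,0],[0,-0.0125,0.0262,0,0],[0,0,0,0,0],[0,0,0,0,0],[0,0,0,0,0]]])

```text
time: 5.85
tool_pos: [0.5059, 0.2713, 0.1834]
tool_rot: [0.0, 0.975, 0.22, 0.0]
contact_force: [-0.7, 0.5, -6.3]
gripper_width: 0.242
grasp_force: 59.6
```

```bash
cat >> h.py <<'E'
def st():
    s=manip.state();e=np.array([-.4305,.9026]);t=s["ft_torque"];F=s["contact_force"][2]
    r=np.array([-t[1],t[0]])/-F if abs(F)>1 else np.zeros(2)
    print("t",round(s["time"],2),"tcp",s["tool_pos"].round(4),"F",s["contact_force"].round(1),"T",t.round(3),"u",round(float((s["tool_pos"][:2]-[.510,.262])@e),4),"w",round(s["gripper_width"],3),"gf",round(s["grasp_force"],1))
E
python3 - <<'E'
from h import *
st();f=grab_frame("wrist");save("w2.png",f["pixels"])
E
```

```text
t 5.85 tcp [0.5059 0.2713 0.1834] F [-0.7  0.5 -6.3] T [ 0.063 -0.061 -0.028] u 0.0101 w 0.242 gf 59.6
```

View pics/w2.png

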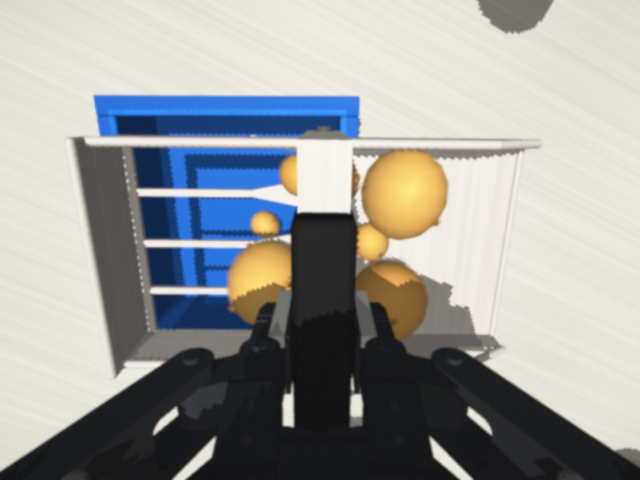

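>>> servo_tool(deltas=[[[0,0.006,-0.0126,0,0],[0,0.0043,-0.009,0,0],[0,0.0026,-0.0054,0,0],[0,-0.0034,0.0072,0,0],[0,-0.006,0.0126,0,0],[0,-0.0077,0.0162,0,0],[0,0.0069,-0.0144,0,0],[0,0.0043,-0.009,0,0]]])

```text
time: 6.7
tool_pos: [0.5125, 0.2576, 0.1833]
tool_rot: [0.0, 0.975, 0.221, 0.0]
contact_force: [0.1, 0.8, -6.2]
gripper_width: 0.243
grasp_force: 59.9
```

>>> servo_tool(deltas=[[[0,0.0034,-0.0072,0,0],[0,0.0026,-0.0054,0,0],[0,-0.0034,0.0072,0,0],[0,-0.006,0.0126,0,0],[0,-0.0077,0.0162,0,0],[0,0,0,0,0],[0,0,0,0,0],[0,0,0,0,0]]])

```text
time: 7.5
tool_pos: [0.5016, 0.2807, 0.1833]
tool_rot: [0.0, 0.975, 0.22, 0.0]
contact_force: [-0.1, -0.1, -6.1]
gripper_width: 0.246
grasp_force: 60.0
```

```bash
python3 - <<'E'
from h import *
st();f=grab_frame("wrist");save("w3.png",f["pixels"])
E
```

```text
t 7.5 tcp [0.5016 0.2807 0.1833] F [-0.1 -0.1 -6.1] T [-0.103 -0.059  0.005] u 0.0205 w 0.246 gf 60.0
```

View pics/w3.png

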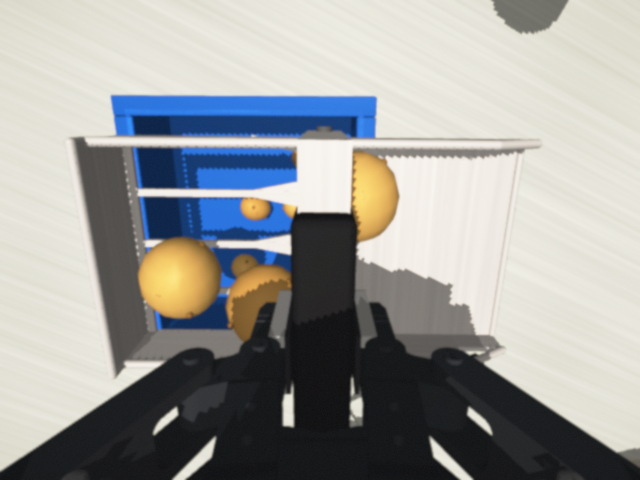

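>>> servo_tool(deltas=[[[0,0.0069,-0.0144,0,0],[0,0.0052,-0.0108,0,0],[0,0.0034,-0.0072,0,0],[0,0.0017,-0.0036,0,0],[0,-0.0034,0.0072,0,0],[0,-0.006,0.0126,0,0],[0,-0.0077,0.0162,0,0],[0,0.0069,-0.0144,0,0]]])

```text
time: 8.35
tool_pos: [0.5066, 0.2699, 0.1832]
tool_rot: [-0.001, 0.975, 0.223, -0.0]
contact_force: [-0.1, 0.1, -6.5]
gripper_width: 0.243
grasp_force: 60.1
```

>>> servo_tool(deltas=[[[0,0.0052,-0.0108,0,0],[0,0.0034,-0.0072,0,0],[0,0.0017,-0.0036,0,0],[0,-0.0034,0.0072,0,0],[0,-0.006,0.0126,0,0],[0,-0.0077,0.0162,0,0],[0,0,0,0,0],[0,0,0,0,0]]])

```text
time: 9.15
tool_pos: [0.5013, 0.2815, 0.1833]
tool_rot: [0.0, 0.975, 0.221, -0.0]
contact_force: [0.2, -0.4, -5.7]
gripper_width: 0.248
grasp_force: 60.2
```

```bash
python3 - <<'E'
from h import *
st();f=grab_frame("wrist");save("w4.png",f["pixels"])
E
```

```text
t 9.15 tcp [0.5013 0.2815 0.1833] F [ 0.2 -0.4 -5.7] T [-0.057 -0.09   0.043] u 0.0213 w 0.248 gf 60.2
```

View pics/w4.png

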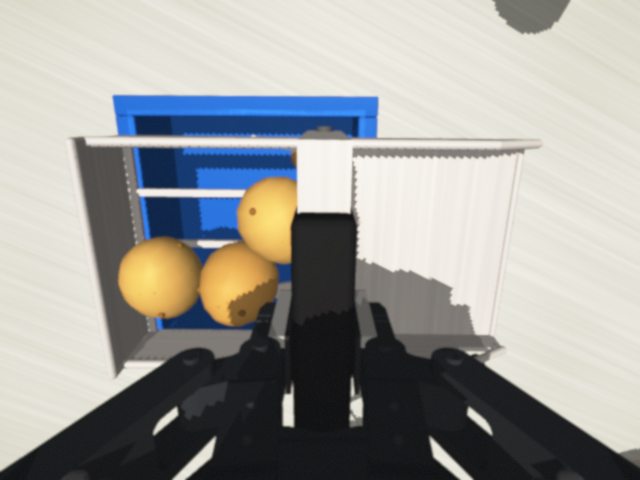

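>>> servo_tool(deltas=[[[0,0.0069,-0.0144,0,0],[0,0.0052,-0.0108,0,0],[0,0.0034,-0.0072,0,0],[0,0.0017,-0.0036,0,0],[0,-0.0034,0.0072,0,0],[0,-0.006,0.0126,0,0],[0,-0.0077,0.0162,0,0],[0,0.0069,-0.0144,0,0]]])

```text
time: 10.0
tool_pos: [0.5067, 0.27, 0.1832]
tool_rot: [-0.002, 0.975, 0.223, -0.0]
contact_force: [-0.1, -0.5, -5.9]
gripper_width: 0.246
grasp_force: 60.2
```

>>> servo_tool(deltas=[[[0,0.0052,-0.0108,0,0],[0,0.0034,-0.0072,0,0],[0,0.0017,-0.0036,0,0],[0,-0.0034,0.0072,0,0],[0,-0.006,0.0126,0,0],[0,-0.0077,0.0162,0,0],[0,0,0,0,0],[0,0,0,0,0]]])

```text
time: 10.8
tool_pos: [0.5014, 0.2815, 0.1833]
tool_rot: [0.0, 0.975, 0.221, -0.0]
contact_force: [0.3, -0.3, -5.7]
gripper_width: 0.246
grasp_force: 60.3
```

```bash
cat >> h.py <<'E'
def wblobs():
    from scipy.spatial.transform import Rotation as Ro
    s=manip.state();q=s["tool_rot"];Rw=Ro.from_quat([q[1],q[2],q[3],q[0]]).as_matrix()
    f=grab_frame("wrist");z=f["z_map"];T=np.array(f["T_tool_cam"]);v,u=np.mgrid[:480,:640]
    P=np.stack([(u-f["cx"])/f["fx"]*z,(v-f["cy"])/f["fy"]*z,z],-1)
    W=(P@T[:3,:3].T+T[:3,3])@Rw.T+s["tool_pos"]
    h=cv2.cvtColor(f["pixels"],cv2.COLOR_RGB2HSV); m=((h[...,0]>5)&(h[...,0]<28)&(h[...,1]>110)&(h[...,2]>40)&(z>0)).astype(np.uint8)
    n,L,stt,c=cv2.connectedComponentsWithStats(m)
    for i in range(1,n):
        if stt[i,4]>15:
            w=W[L==i]; print("blob px",c[i].round(),"area",stt[i,4],"mean",w.mean(0).round(3),"zmax",w[:,2].max().round(3))
    return f,W
E
python3 - <<'E'
from h import *
st();f,W=wblobs();save("w5.png",f["pixels"])
E
```

```text
t 10.8 tcp [0.5014 0.2815 0.1833] F [ 0.3 -0.3 -5.7] T [-0.129 -0.1    0.091] u 0.0213 w 0.246 gf 60.3
blob px [294. 157.] area 36 mean [0.535 0.321 0.02 ] zmax 0.022
blob px [217. 265.] area 13642 mean [0.478 0.333 0.122] zmax 0.194
```

```bash
python3 - <<'E'
from h import *
e=np.array([-.4305,.9026]);n=np.array([.9026,.4305])
s=manip.state()["tool_pos"]
def rep(f,W,nm):
    h=cv2.cvtColor(f["pixels"],cv2.COLOR_RGB2HSV); m=((h[...,0]>5)&(h[...,0]<28)&(h[...,1]>120)&(h[...,2]>30)&np.isfinite(W[...,0])).astype(np.uint8)
    k,L,stt,c=cv2.connectedComponentsWithStats(m)
    for i in range(1,k):
        if stt[i,4]>6:
            w=W[L==i]
            if np.linalg.norm(w.mean(0)[:2]-s[:2])<.2:
                d=w[:,:2]-s[:2];print(nm,"px",c[i].round(),stt[i,4],"scoop x",(d@e).mean().round(3),"across",(d@n).mean().round(3),"z",w[:,2].min().round(3),w[:,2].max().round(3))
for nm in("scene","top"):
    f,W=cloud(nm);rep(f,W,nm)
    if nm=="scene":a=f["pixels"]
w=cv2.imread("pics/w5.png")[...,::-1][130:350,60:360]
save("v9.png",np.hstack([cv2.resize(a[210:330,390:540],(500,400),interpolation=cv2.INTER_CUBIC),cv2.resize(w,(300,400))[:, :300]]))
E
```

```text
scene px [462.  36.] 10 scoop x -0.032 across -0.178 z 0.5 0.509
scene px [492.  43.] 94 scoop x -0.0 across -0.131 z 0.504 0.523
scene px [514.  45.] 9 scoop x 0.042 across -0.13 z 0.5 0.511
scene px [540. 139.] 7 scoop x 0.031 across 0.039 z 0.44 0.447
scene px [501. 142.] 9 scoop x -0.033 across 0.035 z 0.44 0.451
scene px [522. 148.] 7 scoop x 0.021 across 0.023 z 0.412 0.414
scene px [514. 151.] 7 scoop x 0.006 across 0.025 z 0.41 0.414
scene px [503. 161.] 11 scoop x -0.011 across 0.031 z 0.393 0.404
scene px [494. 238.] 430 scoop x 0.081 across -0.006 z 0.009 0.196
scene px [468. 253.] 201 scoop x 0.009 across 0.024 z 0.097 0.171
scene px [462. 285.] 30 scoop x 0.011 across 0.046 z 0.016 0.027
top px [117. 307.] 54 scoop x -0.005 across -0.131 z 0.509 0.522
top px [ 89. 321.] 34 scoop x 0.032 across -0.129 z 0.496 0.52
```

View pics/v9.png

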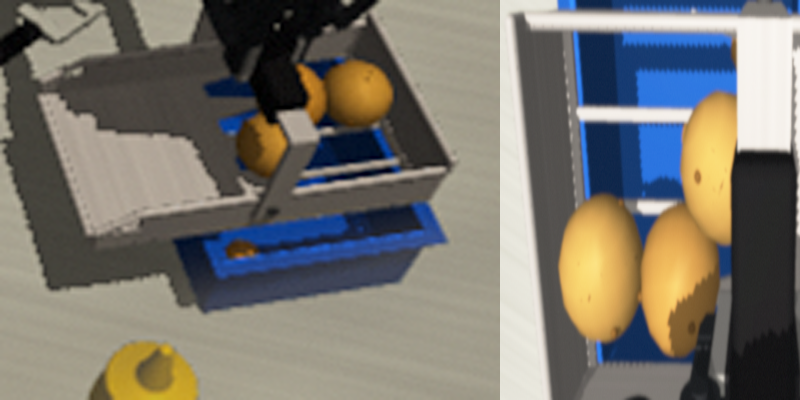

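>>> servo_tool(deltas=[[[0,0,0,0.006,0],[0,0,0,0.016,0],[0,0,0,0.024,0],[0,0,0,0.028,0],[0,0,0,0.028,0],[0,0,0,0.022,0],[0,0,0,0.012,0],[0,0,0,0.004,0]]])

```text
time: 11.75
tool_pos: [0.5028, 0.2806, 0.3263]
tool_rot: [-0.0, 0.975, 0.22, 0.002]
contact_force: [0.6, 0.3, -6.4]
gripper_width: 0.242
grasp_force: 60.4
```

```bash
cat >> h.py <<'E'
def rep(nm,C,zmax=.45,minA=6):
    f,W=cloud(nm)
    h=cv2.cvtColor(f["pixels"],cv2.COLOR_RGB2HSV); m=((h[...,0]>5)&(h[...,0]<28)&(h[...,1]>120)&(h[...,2]>30)&np.isfinite(W[...,0])&(W[...,2]<zmax)).astype(np.uint8)
    k,L,stt,c=cv2.connectedComponentsWithStats(m)
    for i in range(1,k):
        w=W[L==i]
        if stt[i,4]>=minA and np.linalg.norm(w.mean(0)[:2]-C)<.25:
            print(nm,"px",c[i].round(),stt[i,4],"xyz",w.mean(0).round(3),"z",w[:,2].min().round(3),w[:,2].max().round(3))
    return f
E
python3 - <<'E'
from h import *
st()
for nm in("scene","top"): f=rep(nm,[.48,.325]); save("r_"+nm+".png",f["pixels"])
f,W=wblobs();save("r_w.png",f["pixels"])
E
```

```text
t 11.75 tcp [0.5028 0.2806 0.3263] F [ 0.6  0.3 -6.4] T [-0.083 -0.059 -0.019] u 0.0199 w 0.242 gf 60.4
scene px [518. 195.] 468 xyz [0.461 0.356 0.26 ] z 0.004 0.338
scene px [487. 209.] 360 xyz [0.517 0.299 0.262] z -0.002 0.321
scene px [468. 252.] 60 xyz [0.435 0.32  0.019] z 0.002 0.028
scene px [472. 270.] 60 xyz [0.488 0.332 0.02 ] z 0.003 0.027
scene px [460. 273.] 63 xyz [0.503 0.306 0.02 ] z 0.004 0.027
scene px [462. 284.] 34 xyz [0.538 0.311 0.023] z 0.017 0.027
top px [155. 310.] 61 xyz [0.431 0.318 0.022] z 0.015 0.028
blob px [455.  10.] area 1283 mean [0.708 0.243 0.05 ] zmax 0.103
blob px [216. 265.] area 13254 mean [0.478 0.332 0.258] zmax 0.334
blob px [294. 176.] area 20 mean [0.5   0.314 0.021] zmax 0.024
```

>>> servo_tool(deltas=[[[0,-0.001,-0.006,0,-0.5],[0,-0.002,-0.014,0,-1.2],[0,-0.003,-0.022,0,-2],[0,-0.003,-0.03,0,-2],[0,-0.003,-0.036,0,-2],[0,-0.003,-0.038,0,-2],[0,-0.003,-0.038,0,-2],[0,-0.003,-0.038,0,-2]]])

```text
time: 12.7
tool_pos: [0.48, 0.0563, 0.3225]
tool_rot: [0.0, 0.995, 0.101, -0.001]
contact_force: [0.4, 0.0, -4.7]
gripper_width: 0.246
grasp_force: 60.3
```

>>> servo_tool(deltas=[[[0,-0.003,-0.038,-0.004,-2],[0,-0.003,-0.036,-0.01,-2],[0,-0.003,-0.033,-0.015,-2],[0,-0.003,-0.03,-0.018,-2],[0,-0.003,-0.026,-0.018,-2],[0,-0.003,-0.022,-0.016,-1.5],[0,-0.003,-0.018,-0.012,-0.8],[0,-0.002,-0.012,-0.006,0]]])

```text
time: 13.5
tool_pos: [0.4562, -0.1578, 0.2221]
tool_rot: [-0.001, 1.0, -0.006, -0.002]
contact_force: [-0.8, 0.0, -4.9]
gripper_width: 0.241
grasp_force: 60.3
```

```bash
python3 - <<'E'
from h import *
st();print(manip.state()["tool_rot"]);f,W=wblobs();save("p1.png",f["pixels"]);rep("scene",[.458,-.25]);rep("top",[.458,-.25])
E
```

```text
t 13.5 tcp [ 0.4562 -0.1578  0.2221] F [-0.8  0.  -4.9] T [-0.077 -0.004 -0.001] u -0.3557 w 0.241 gf 60.3
[-5.07282009e-04  9.99980212e-01 -6.04623554e-03 -1.66195485e-03]
blob px [216. 267.] area 12832 mean [ 0.456 -0.1    0.161] zmax 0.233
scene px [254.  80.] 10 xyz [ 0.487 -0.173  0.446] z 0.442 0.449
scene px [267.  83.] 7 xyz [ 0.49  -0.146  0.444] z 0.442 0.447
scene px [271.  90.] 20 xyz [ 0.485 -0.141  0.427] z 0.418 0.434
scene px [266.  96.] 22 xyz [ 0.489 -0.151  0.416] z 0.411 0.425
scene px [282.  92.] 11 xyz [ 0.471 -0.126  0.417] z 0.412 0.421
scene px [276.  95.] 9 xyz [ 0.483 -0.135  0.416] z 0.413 0.419
scene px [300. 187.] 824 xyz [ 0.46  -0.105  0.157] z 0.029 0.172
top px [408. 272.] 6 xyz [ 0.426 -0.14   0.42 ] z 0.416 0.425
top px [416. 274.] 8 xyz [ 0.422 -0.148  0.433] z 0.419 0.449
top px [377. 287.] 201 xyz [ 0.439 -0.125  0.164] z 0.146 0.267
top px [344. 288.] 438 xyz [ 0.441 -0.065  0.161] z 0.141 0.17
```

>>> servo_tool(deltas=[[[0,0.0,-0.003,-0.014,0],[0,0,-0.003,-0.02,0],[0,0,0,-0.013,0],[0,0,-0.008,0,0],[0,0,-0.014,0,0],[0,0,-0.018,0,0],[0,0,-0.02,0,0],[0,0,0.018,0,0]]])

```text
time: 14.45
tool_pos: [0.4592, -0.2093, 0.1796]
tool_rot: [0.002, 1.0, -0.007, 0.002]
contact_force: [0.4, 1.0, -5.6]
gripper_width: 0.243
grasp_force: 60.7
```

>>> servo_tool(deltas=[[[0,0,0.016,0,0],[0,0,0.012,0,0],[0,0,0.008,0,0],[0,0,0.006,0,0],[0,0,-0.008,0,0],[0,0,-0.014,0,0],[0,0,-0.018,0,0],[0,0,-0.02,0,0]]])

```text
time: 15.25
tool_pos: [0.458, -0.2244, 0.1774]
tool_rot: [0.001, 1.0, -0.005, 0.0]
contact_force: [-0.0, 0.4, -6.4]
gripper_width: 0.247
grasp_force: 60.6
```

>>> servo_tool(deltas=[[[0,0,0.018,0,0],[0,0,0.016,0,0],[0,0,0.012,0,0],[0,0,0.008,0,0],[0,0,0.004,0,0],[0,0,0.002,0,0],[0,0,0,0,0],[0,0,0,0,0]]])

```text
time: 16.05
tool_pos: [0.4582, -0.1627, 0.1774]
tool_rot: [0.0, 1.0, -0.005, 0.0]
contact_force: [-0.6, -0.5, -5.6]
gripper_width: 0.249
grasp_force: 60.8
```

```bash
python3 - <<'E'
from h import *
st();f,W=wblobs();save("p2.png",f["pixels"]);rep("scene",[.458,-.25],.2);rep("top",[.458,-.25],.2)
E
```

```text
t 16.05 tcp [ 0.4582 -0.1627  0.1774] F [-0.6 -0.5 -5.6] T [-0.016 -0.009 -0.012] u -0.361 w 0.249 gf 60.8
blob px [390. 214.] area 5335 mean [ 0.488 -0.197  0.121] zmax 0.188
blob px [196. 277.] area 4937 mean [ 0.452 -0.095  0.115] zmax 0.124
blob px [276. 274.] area 1372 mean [ 0.455 -0.138  0.117] zmax 0.188
scene px [287. 193.] 262 xyz [ 0.449 -0.144  0.113] z 0.08 0.129
scene px [308. 200.] 255 xyz [ 0.453 -0.087  0.111] z 0.035 0.125
scene px [259. 201.] 150 xyz [ 0.495 -0.199  0.116] z 0.081 0.128
top px [353. 288.] 236 xyz [ 0.446 -0.084  0.116] z 0.101 0.125
top px [384. 290.] 316 xyz [ 0.438 -0.142  0.12 ] z 0.103 0.173
```

>>> servo_tool(deltas=[[[0,0,-0.008,0,0],[0,0,-0.014,0,0],[0,0,-0.018,0,0],[0,0,-0.02,0,0],[0,0,0.018,0,0],[0,0,0.016,0,0],[0,0,0.012,0,0],[0,0,0.008,0,0]]])

```text
time: 17.0
tool_pos: [0.458, -0.1675, 0.1772]
tool_rot: [-0.0, 1.0, -0.004, -0.0]
contact_force: [-0.2, 0.3, -6.6]
gripper_width: 0.242
grasp_force: 60.8
```

>>> servo_tool(deltas=[[[0,0,0.006,0,0],[0,0,-0.008,0,0],[0,0,-0.014,0,0],[0,0,-0.018,0,0],[0,0,-0.02,0,0],[0,0,0.016,0,0],[0,0,0.014,0,0],[0,0,0.01,0,0]]])

```text
time: 17.8
tool_pos: [0.4579, -0.1817, 0.1771]
tool_rot: [-0.0, 1.0, -0.005, -0.0]
contact_force: [0.3, -0.0, -6.8]
gripper_width: 0.243
grasp_force: 60.7
```

```bash
python3 - <<'E'
from h import *
st();f,W=wblobs();save("p3.png",f["pixels"]);rep("scene",[.458,-.25],.2);rep("top",[.458,-.25],.2)
E
```

```text
t 17.8 tcp [ 0.4579 -0.1817  0.1771] F [ 0.3 -0.  -6.8] T [-0.015 -0.015  0.012] u -0.378 w 0.243 gf 60.7
blob px [513. 217.] area 6218 mean [ 0.485 -0.279  0.117] zmax 0.127
blob px [209. 278.] area 4911 mean [ 0.452 -0.121  0.115] zmax 0.124
blob px [274. 275.] area 1632 mean [ 0.454 -0.156  0.117] zmax 0.188
scene px [291. 195.] 523 xyz [ 0.451 -0.131  0.112] z 0.022 0.128
scene px [231. 193.] 269 xyz [ 0.482 -0.278  0.113] z 0.002 0.128
top px [362. 288.] 267 xyz [ 0.445 -0.102  0.116] z 0.102 0.125
top px [393. 289.] 190 xyz [ 0.441 -0.159  0.12 ] z 0.108 0.129
```

>>> servo_tool(deltas=[[[0,0,0.008,0,0],[0,0,0.006,0,0],[0,0,-0.01,0,0],[0,0,-0.02,0,0],[0,0,-0.028,0,0],[0,0,0.022,0,0],[0,0,0.018,0,0],[0,0,0.012,0,0]]])

```text
time: 18.75
tool_pos: [0.458, -0.1744, 0.1772]
tool_rot: [0.0, 1.0, -0.005, -0.0]
contact_force: [0.3, -0.3, -5.8]
gripper_width: 0.243
grasp_force: 60.9
```

>>> servo_tool(deltas=[[[0,0,0.006,0,0],[0,0,-0.01,0,0],[0,0,-0.02,0,0],[0,0,-0.028,0,0],[0,0,0.022,0,0],[0,0,0.018,0,0],[0,0,0.012,0,0],[0,0,0.006,0,0]]])

```text
time: 19.55
tool_pos: [0.4582, -0.1685, 0.1775]
tool_rot: [0.0, 1.0, -0.005, 0.0]
contact_force: [-1.2, -0.6, -4.9]
gripper_width: 0.242
grasp_force: 61.2
```

```bash
python3 - <<'E'
from h import *
st();f,W=wblobs();save("p4.png",f["pixels"]);rep("scene",[.458,-.25],.2);rep("top",[.458,-.25],.2)
E
```

```text
t 19.55 tcp [ 0.4582 -0.1685  0.1775] F [-1.2 -0.6 -4.9] T [-0.074 -0.024  0.043] u -0.3663 w 0.242 gf 61.2
blob px [549. 185.] area 3292 mean [ 0.488 -0.326  0.042] zmax 0.052
blob px [245. 280.] area 4718 mean [ 0.451 -0.127  0.115] zmax 0.183
blob px [367. 291.] area 297 mean [ 0.444 -0.193  0.116] zmax 0.188
scene px [280. 188.] 134 xyz [ 0.435 -0.165  0.114] z 0.081 0.171
scene px [297. 197.] 264 xyz [ 0.451 -0.117  0.11 ] z 0.002 0.126
scene px [216. 210.] 211 xyz [ 0.489 -0.332  0.04 ] z 0.016 0.052
top px [478. 274.] 168 xyz [ 0.472 -0.346  0.044] z 0.028 0.055
top px [362. 286.] 18 xyz [ 0.45  -0.102  0.11 ] z 0.103 0.117
top px [379. 290.] 56 xyz [ 0.439 -0.133  0.115] z 0.106 0.122
top px [393. 298.] 58 xyz [ 0.424 -0.159  0.119] z 0.104 0.168
top px [410. 300.] 49 xyz [ 0.418 -0.19   0.121] z 0.11 0.189
```

>>> servo_tool(deltas=[[[0,0,-0.01,0,0],[0,0,-0.02,0,0],[0,0,-0.028,0,0],[0,0,0.022,0,0],[0,0,0.018,0,0],[0,0,0.012,0,0],[0,0,0.006,0,0],[0,0,-0.01,0,0]]])

```text
time: 20.5
tool_pos: [0.4582, -0.1779, 0.1773]
tool_rot: [0.0, 1.0, -0.004, 0.0]
contact_force: [-0.0, -0.5, -4.7]
gripper_width: 0.249
grasp_force: 61.2
```

>>> servo_tool(deltas=[[[0,0,-0.02,0,0],[0,0,-0.028,0,0],[0,0,0.022,0,0],[0,0,0.018,0,0],[0,0,0.012,0,0],[0,0,0.006,0,0],[0,0,0,0,0],[0,0,0,0,0]]])

```text
time: 21.3
tool_pos: [0.4582, -0.169, 0.1775]
tool_rot: [0.0, 1.0, -0.005, 0.0]
contact_force: [0.1, -0.3, -4.7]
gripper_width: 0.242
grasp_force: 61.3
```

```bash
python3 - <<'E'
from h import *
st();f,W=wblobs();save("p5.png",f["pixels"]);rep("scene",[.458,-.25],.2);rep("top",[.458,-.25],.2,30)
E
```

```text
t 21.3 tcp [ 0.4582 -0.169   0.1775] F [ 0.1 -0.3 -4.7] T [-0.109 -0.032  0.027] u -0.3667 w 0.242 gf 61.3
blob px [602. 213.] area 3599 mean [ 0.467 -0.369  0.04 ] zmax 0.051
blob px [209. 278.] area 9836 mean [ 0.452 -0.107  0.115] zmax 0.187
scene px [303. 198.] 504 xyz [ 0.451 -0.1    0.11 ] z -0.001 0.125
scene px [206. 202.] 230 xyz [ 0.47  -0.371  0.038] z 0.003 0.053
top px [490. 280.] 375 xyz [ 0.46  -0.371  0.041] z 0.022 0.055
top px [348. 291.] 405 xyz [ 0.441 -0.075  0.115] z 0.099 0.126
top px [380. 290.] 75 xyz [ 0.44  -0.136  0.115] z 0.106 0.121
```

>>> servo_tool(deltas=[[[0,0,0.01,0,0],[0,0,0.012,0,0],[0,0,0.003,0,0],[0,0,-0.015,0,0],[0,0,-0.03,0,0],[0,0,-0.045,0,0],[0,0,0.042,0,0],[0,0,0.024,0,0]]])

```text
time: 22.25
tool_pos: [0.4574, -0.1693, 0.177]
tool_rot: [-0.001, 1.0, -0.008, -0.0]
contact_force: [0.3, 0.2, -4.5]
gripper_width: 0.244
grasp_force: 61.4
```

```bash
python3 - <<'E'
from h import *
st();f,W=wblobs();rep("scene",[.458,-.25],.2);rep("top",[.458,-.25],.2,30)
E
```

```text
t 22.25 tcp [ 0.4574 -0.1693  0.177 ] F [ 0.3  0.2 -4.5] T [ 0.019 -0.102 -0.036] u -0.3667 w 0.244 gf 61.4
blob px [601. 210.] area 3598 mean [ 0.467 -0.367  0.039] zmax 0.051
blob px [269. 276.] area 2265 mean [ 0.452 -0.14   0.115] zmax 0.188
blob px [403. 291.] area 4388 mean [ 0.445 -0.212  0.119] zmax 0.194
scene px [260. 184.] 202 xyz [ 0.441 -0.218  0.117] z 0.078 0.188
scene px [289. 194.] 263 xyz [ 0.448 -0.138  0.112] z 0.078 0.126
scene px [206. 202.] 225 xyz [ 0.47  -0.37   0.038] z 0.002 0.052
top px [490. 280.] 367 xyz [ 0.46  -0.372  0.041] z 0.023 0.052
top px [383. 290.] 237 xyz [ 0.44  -0.142  0.118] z 0.104 0.175
top px [425. 296.] 393 xyz [ 0.425 -0.221  0.119] z 0.1 0.129
```

>>> servo_tool(deltas=[[[0,0,0.012,0,0],[0,0,0.01,0,0],[0,0,0.002,0,0],[0,0,-0.015,0,0],[0,0,-0.03,0,0],[0,0,-0.045,0,0],[0,0,0.042,0,0],[0,0,0.024,0,0]]])

```text
time: 23.2
tool_pos: [0.4575, -0.1697, 0.177]
tool_rot: [-0.001, 1.0, -0.008, -0.0]
contact_force: [0.2, 0.3, -4.5]
gripper_width: 0.244
grasp_force: 61.8
```

```bash
python3 - <<'E'
from h import *
st();f,W=wblobs();rep("scene",[.458,-.25],.2);rep("top",[.458,-.25],.2,30)
E
```

```text
t 23.2 tcp [ 0.4575 -0.1697  0.177 ] F [ 0.2  0.3 -4.5] T [ 0.026 -0.028  0.009] u -0.367 w 0.244 gf 61.8
blob px [600. 210.] area 3603 mean [ 0.467 -0.367  0.039] zmax 0.051
blob px [486. 297.] area 5307 mean [ 0.44  -0.258  0.117] zmax 0.128
blob px [359. 277.] area 310 mean [ 0.456 -0.189  0.124] zmax 0.189
blob px [289. 284.] area 39 mean [ 0.45  -0.152  0.121] zmax 0.187
scene px [246. 182.] 246 xyz [ 0.437 -0.257  0.112] z 0.023 0.127
scene px [279. 191.] 160 xyz [ 0.445 -0.164  0.113] z 0.08 0.17
scene px [206. 202.] 224 xyz [ 0.47  -0.37   0.038] z 0.003 0.053
top px [490. 280.] 368 xyz [ 0.46  -0.372  0.041] z 0.024 0.051
top px [410. 295.] 84 xyz [ 0.427 -0.191  0.122] z 0.111 0.187
top px [393. 297.] 44 xyz [ 0.425 -0.159  0.116] z 0.105 0.167
```

>>> servo_tool(deltas=[[[0,0,0.002,0,0],[0,0,-0.006,0,0],[0,0,-0.014,0,0],[0,0,-0.02,0,0],[0,0,0.02,0,0],[0,0,0.014,0,0],[0,0,0.006,0,0],[0,0,0,0,0]]])

```text
time: 24.15
tool_pos: [0.4581, -0.165, 0.1772]
tool_rot: [0.0, 1.0, -0.004, -0.0]
contact_force: [0.2, 0.2, -4.9]
gripper_width: 0.245
grasp_force: 61.8
```

```bash
python3 - <<'E'
from h import *
st();f,W=wblobs();rep("scene",[.458,-.25],.2);rep("top",[.458,-.25],.2,30)
E
```

```text
t 24.15 tcp [ 0.4581 -0.165   0.1772] F [ 0.2  0.2 -4.9] T [ 0.076 -0.04   0.003] u -0.3631 w 0.245 gf 61.8
blob px [606. 213.] area 3537 mean [ 0.467 -0.368  0.04 ] zmax 0.051
blob px [534. 306.] area 5389 mean [ 0.433 -0.283  0.113] zmax 0.124
blob px [425. 317.] area 4638 mean [ 0.43  -0.221  0.12 ] zmax 0.213
scene px [233. 182.] 243 xyz [ 0.433 -0.296  0.099] z 0.039 0.112
scene px [260. 181.] 222 xyz [ 0.429 -0.222  0.117] z 0.077 0.19
scene px [206. 202.] 225 xyz [ 0.47  -0.37   0.038] z 0.001 0.052
top px [490. 280.] 371 xyz [ 0.46  -0.372  0.041] z 0.022 0.055
top px [466. 297.] 307 xyz [ 0.424 -0.313  0.067] z 0.053 0.078
top px [425. 298.] 330 xyz [ 0.42  -0.219  0.121] z 0.102 0.133
```

>>> servo_tool(deltas=[[[0,0,-0.008,0,0],[0,0,-0.014,0,0],[0,0,-0.02,0,0],[0,0,0.02,0,0],[0,0,0.014,0,0],[0,0,0.008,0,0],[0,0,-0.008,0,0],[0,0,-0.014,0,0]]])

```text
time: 25.1
tool_pos: [0.4582, -0.1877, 0.1774]
tool_rot: [0.0, 1.0, -0.004, 0.0]
contact_force: [-0.5, 0.2, -4.0]
gripper_width: 0.244
grasp_force: 61.9
```

>>> servo_tool(deltas=[[[0,0,-0.02,0,0],[0,0,0.02,0,0],[0,0,0.014,0,0],[0,0,0.008,0,0],[0,0,0,0,0],[0,0,0,0,0],[0,0,0,0,0],[0,0,0,0,0]]])

```text
time: 25.9
tool_pos: [0.4581, -0.1658, 0.1774]
tool_rot: [0.0, 1.0, -0.005, 0.0]
contact_force: [0.4, -0.4, -3.8]
gripper_width: 0.244
grasp_force: 61.9
```

```bash
python3 - <<'E'
from h import *
st();f,W=wblobs();rep("scene",[.458,-.25],.2);rep("top",[.458,-.25],.2,30)
E
```

```text
t 25.9 tcp [ 0.4581 -0.1658  0.1774] F [ 0.4 -0.4 -3.8] T [-0.029  0.039 -0.027] u -0.3638 w 0.244 gf 61.9
blob px [601. 241.] area 6853 mean [ 0.445 -0.369  0.04 ] zmax 0.052
blob px [280. 269.] area 1089 mean [ 0.459 -0.144  0.121] zmax 0.188
scene px [209. 196.] 433 xyz [ 0.447 -0.371  0.039] z 0.001 0.053
scene px [283. 196.] 267 xyz [ 0.459 -0.149  0.115] z 0.08 0.129
top px [492. 291.] 762 xyz [ 0.436 -0.373  0.042] z 0.023 0.053
top px [385. 288.] 243 xyz [ 0.442 -0.145  0.121] z 0.106 0.176
```

>>> servo_tool(deltas=[[[0,0,0.012,0,0],[0,0,0.01,0,0],[0,0,0.002,0,0],[0,0,-0.015,0,0],[0,0,-0.03,0,0],[0,0,-0.045,0,0],[0,0,0.042,0,0],[0,0,0.024,0,0]]])

```text
time: 26.85
tool_pos: [0.4574, -0.1675, 0.177]
tool_rot: [-0.001, 1.0, -0.008, -0.0]
contact_force: [0.6, -0.3, -4.0]
gripper_width: 0.242
grasp_force: 62.0
```

```bash
python3 - <<'E'
from h import *
st();rep("scene",[.458,-.25],.2);rep("top",[.458,-.25],.2,30)
E
```

```text
t 26.85 tcp [ 0.4574 -0.1675  0.177 ] F [ 0.6 -0.3 -4. ] T [-0.004  0.023 -0.006] u -0.365 w 0.242 gf 62.0
scene px [209. 196.] 436 xyz [ 0.447 -0.371  0.039] z 0.002 0.054
scene px [281. 192.] 252 xyz [ 0.451 -0.157  0.116] z 0.08 0.174
top px [492. 291.] 764 xyz [ 0.436 -0.373  0.042] z -0.0 0.056
top px [388. 294.] 157 xyz [ 0.432 -0.151  0.118] z 0.102 0.175
```

>>> servo_tool(deltas=[[[0,0,0.012,0,0],[0,0,0.01,0,0],[0,0,0.002,0,0],[0,0,-0.015,0,0],[0,0,-0.03,0,0],[0,0,-0.045,0,0],[0,0,0.045,0,0],[0,0,0.024,0,0]]])

```text
time: 27.75
tool_pos: [0.4574, -0.1648, 0.1769]
tool_rot: [-0.001, 1.0, -0.008, -0.0]
contact_force: [-0.7, 1.0, -3.8]
gripper_width: 0.244
grasp_force: 62.1
```

```bash
python3 - <<'E'
from h import *
st();rep("scene",[.458,-.25],.2);rep("top",[.458,-.25],.2,30)
E
```

```text
t 27.75 tcp [ 0.4574 -0.1648  0.1769] F [-0.7  1.  -3.8] T [ 0.03  -0.022 -0.014] u -0.3626 w 0.244 gf 62.1
scene px [264. 183.] 35 xyz [ 0.429 -0.21   0.114] z 0.079 0.128
scene px [209. 196.] 434 xyz [ 0.447 -0.371  0.039] z 0.003 0.054
scene px [277. 188.] 31 xyz [ 0.457 -0.166  0.134] z 0.096 0.175
top px [492. 291.] 767 xyz [ 0.436 -0.373  0.042] z 0.003 0.054
top px [411. 299.] 329 xyz [ 0.42  -0.193  0.122] z 0.106 0.189
```

>>> servo_tool(deltas=[[[0,0,0.014,0,0],[0,0,0.014,0,0],[0,0,0.004,0,0],[0,0,-0.014,0,0],[0,0,-0.028,0,0],[0,0,-0.042,0,0],[0,0,0.042,0,0],[0,0,0.012,0,0]]])

```text
time: 28.65
tool_pos: [0.4575, -0.1616, 0.177]
tool_rot: [-0.001, 1.0, -0.007, -0.0]
contact_force: [0.5, 0.0, -4.5]
gripper_width: 0.244
grasp_force: 62.2
```

```bash
python3 - <<'E'
from h import *
st();rep("scene",[.458,-.25],.2);rep("top",[.458,-.25],.2,30)
E
```

```text
t 28.65 tcp [ 0.4575 -0.1616  0.177 ] F [ 0.5  0.  -4.5] T [ 0.027  0.035 -0.026] u -0.3597 w 0.244 gf 62.2
scene px [209. 196.] 433 xyz [ 0.447 -0.371  0.039] z 0.003 0.055
scene px [285. 194.] 268 xyz [ 0.45  -0.146  0.112] z 0.078 0.127
top px [492. 291.] 760 xyz [ 0.436 -0.373  0.042] z 0.004 0.054
top px [382. 291.] 324 xyz [ 0.437 -0.139  0.119] z 0.101 0.178
```

>>> servo_tool(deltas=[[[0,0,0.014,0,0],[0,0,0.016,0,0],[0,0,0.014,0,0],[0,0,0.01,0,0],[0,0,0.006,0,0],[0,0,0.002,0,0],[0,0,-0.008,0,0],[0,0,-0.016,0,0]]])

```text
time: 29.55
tool_pos: [0.4582, -0.1229, 0.1773]
tool_rot: [0.0, 1.0, -0.004, 0.0]
contact_force: [-0.0, -1.1, -3.8]
gripper_width: 0.242
grasp_force: 62.2
```

>>> servo_tool(deltas=[[[0,0,-0.024,0,0],[0,0,-0.032,0,0],[0,0,-0.042,0,0],[0,0,0.036,0,0],[0,0,0.018,0,0],[0,0,0.008,0,0],[0,0,0,0,0],[0,0,0,0,0]]])

```text
time: 30.35
tool_pos: [0.4583, -0.1591, 0.1775]
tool_rot: [0.001, 1.0, -0.005, 0.0]
contact_force: [-0.2, -0.6, -3.6]
gripper_width: 0.244
grasp_force: 62.3
```

```bash
python3 - <<'E'
from h import *
st();rep("scene",[.458,-.25],.2);rep("top",[.458,-.25],.2,30)
E
```

```text
t 30.35 tcp [ 0.4583 -0.1591  0.1775] F [-0.2 -0.6 -3.6] T [-0.061 -0.006 -0.01 ] u -0.3578 w 0.244 gf 62.3
scene px [209. 196.] 434 xyz [ 0.447 -0.371  0.039] z 0.002 0.054
scene px [295. 197.] 249 xyz [ 0.452 -0.122  0.111] z -0.001 0.127
top px [492. 291.] 762 xyz [ 0.436 -0.373  0.042] z 0.023 0.054
top px [375. 290.] 165 xyz [ 0.44  -0.127  0.118] z 0.106 0.127
```

>>> servo_tool(deltas=[[[0,0,0.012,0,0],[0,0,0.014,0,0],[0,0,0.011,0,0],[0,0,0.007,0,0],[0,0,0.004,0,0],[0,0,-0.004,0,0],[0,0,-0.01,0,0],[0,0,-0.016,0,0]]])

```text
time: 31.25
tool_pos: [0.4581, -0.1413, 0.1774]
tool_rot: [0.0, 1.0, -0.004, 0.0]
contact_force: [1.3, -0.5, -4.5]
gripper_width: 0.244
grasp_force: 62.2
```

>>> servo_tool(deltas=[[[0,0,-0.022,0,0],[0,0,-0.028,0,0],[0,0,-0.034,0,0],[0,0,0.034,0,0],[0,0,0.026,0,0],[0,0,0.02,0,0],[0,0,0.014,0,0],[0,0,0.008,0,0]]])

```text
time: 32.05
tool_pos: [0.4581, -0.1224, 0.1773]
tool_rot: [0.0, 1.0, -0.005, 0.0]
contact_force: [-0.2, 0.2, -4.2]
gripper_width: 0.247
grasp_force: 62.2
```

```bash
python3 - <<'E'
from h import *
st();rep("scene",[.458,-.25],.2);rep("top",[.458,-.25],.2,30)
E
```

```text
t 32.05 tcp [ 0.4581 -0.1224  0.1773] F [-0.2  0.2 -4.2] T [-0.065  0.02   0.031] u -0.3246 w 0.247 gf 62.2
scene px [209. 196.] 435 xyz [ 0.447 -0.371  0.039] z 0.004 0.054
scene px [304. 198.] 254 xyz [ 0.452 -0.098  0.113] z 0.078 0.128
top px [492. 291.] 760 xyz [ 0.436 -0.373  0.042] z 0.022 0.054
top px [358. 290.] 370 xyz [ 0.441 -0.093  0.118] z 0.1 0.182
```

>>> servo_tool(deltas=[[[0,0,-0.01,0,0],[0,0,-0.022,0,0],[0,0,-0.034,0,0],[0,0,-0.046,0,0],[0,0,0.046,0,0],[0,0,0.022,0,0],[0,0,0.006,0,0],[0,0,0.002,0,0]]])

```text
time: 32.95
tool_pos: [0.4581, -0.1593, 0.1774]
tool_rot: [0.001, 1.0, -0.005, 0.0]
contact_force: [-0.5, 0.0, -3.7]
gripper_width: 0.243
grasp_force: 62.3
```

```bash
python3 - <<'E'
from h import *
st();rep("scene",[.458,-.25],.2);rep("top",[.458,-.25],.2,30)
E
```

```text
t 32.95 tcp [ 0.4581 -0.1593  0.1774] F [-0.5  0.  -3.7] T [ 0.019 -0.01  -0.009] u -0.3579 w 0.243 gf 62.3
scene px [209. 196.] 435 xyz [ 0.447 -0.371  0.039] z 0.004 0.053
scene px [263. 196.] 57 xyz [ 0.473 -0.197  0.115] z 0.08 0.128
scene px [275. 198.] 52 xyz [ 0.474 -0.165  0.117] z 0.094 0.174
top px [492. 291.] 765 xyz [ 0.436 -0.373  0.042] z 0.021 0.054
```

>>> servo_tool(deltas=[[[0,0,-0.006,0,0],[0,0,-0.013,0,0],[0,0,-0.02,0,0],[0,0,-0.027,0,0],[0,0,0.027,0,0],[0,0,0.02,0,0],[0,0,0.012,0,0],[0,0,0.006,0,0]]])

```text
time: 33.85
tool_pos: [0.4581, -0.1595, 0.1773]
tool_rot: [0.0, 1.0, -0.005, -0.0]
contact_force: [-0.7, -0.2, -4.5]
gripper_width: 0.243
grasp_force: 62.3
```

```bash
python3 - <<'E'
from h import *
st();rep("scene",[.458,-.25],.2);rep("top",[.458,-.25],.2,30);wblobs()
E
```

```text
t 33.85 tcp [ 0.4581 -0.1595  0.1773] F [-0.7 -0.2 -4.5] T [-0.072  0.059  0.031] u -0.3581 w 0.243 gf 62.3
scene px [209. 196.] 436 xyz [ 0.447 -0.371  0.039] z 0.001 0.053
scene px [244. 196.] 262 xyz [ 0.487 -0.243  0.116] z 0.004 0.131
top px [492. 291.] 762 xyz [ 0.436 -0.373  0.042] z 0.005 0.056
blob px [479. 212.] area 5876 mean [ 0.489 -0.238  0.12 ] zmax 0.129
blob px [607. 243.] area 6563 mean [ 0.444 -0.369  0.039] zmax 0.052
```

>>> servo_tool(deltas=[[[0,0,-0.005,0,0],[0,0,-0.01,0,0],[0,0,-0.015,0,0],[0,0,-0.02,0,0],[0,0,0.022,0,0],[0,0,0.016,0,0],[0,0,0.009,0,0],[0,0,0.003,0,0]]])

```text
time: 34.8
tool_pos: [0.458, -0.1588, 0.1772]
tool_rot: [0.0, 1.0, -0.004, -0.0]
contact_force: [-0.1, -1.2, -4.5]
gripper_width: 0.243
grasp_force: 62.3
```

```bash
python3 - <<'E'
from h import *
st();rep("scene",[.458,-.25],.2);wblobs()
E
```

```text
t 34.8 tcp [ 0.458  -0.1588  0.1772] F [-0.1 -1.2 -4.5] T [0.014 0.05  0.01 ] u -0.3575 w 0.243 gf 62.3
scene px [209. 196.] 434 xyz [ 0.447 -0.371  0.039] z 0.001 0.055
scene px [239. 198.] 241 xyz [ 0.497 -0.25   0.116] z 0.003 0.129
blob px [495. 199.] area 6167 mean [ 0.495 -0.245  0.119] zmax 0.128
blob px [608. 243.] area 6496 mean [ 0.444 -0.368  0.039] zmax 0.052
```

>>> servo_tool(deltas=[[[0,0,-0.006,0,0],[0,0,-0.013,0,0],[0,0,-0.019,0,0],[0,0,-0.025,0,0],[0,0,0.026,0,0],[0,0,0.02,0,0],[0,0,0.012,0,0],[0,0,0.005,0,0]]])

```text
time: 35.7
tool_pos: [0.4581, -0.1596, 0.1773]
tool_rot: [0.0, 1.0, -0.005, 0.0]
contact_force: [0.0, -0.4, -4.2]
gripper_width: 0.244
grasp_force: 62.3
```

```bash
python3 - <<'E'
from h import *
st();rep("scene",[.458,-.25],.2);wblobs()
E
```

```text
t 35.7 tcp [ 0.4581 -0.1596  0.1773] F [ 0.  -0.4 -4.2] T [-0.001 -0.014 -0.002] u -0.3582 w 0.244 gf 62.3
scene px [209. 196.] 432 xyz [ 0.447 -0.371  0.039] z 0.002 0.053
scene px [236. 191.] 261 xyz [ 0.477 -0.266  0.115] z 0.007 0.13
blob px [572. 239.] area 12465 mean [ 0.459 -0.32   0.077] zmax 0.129
```

>>> servo_tool(deltas=[[[0,0,-0.006,0,0],[0,0,-0.013,0,0],[0,0,-0.019,0,0],[0,0,-0.022,0,0],[0,0,0.028,0,0],[0,0,0.018,0,0],[0,0,0.01,0,0],[0,0,0.004,0,0]]])

```text
time: 36.6
tool_pos: [0.4582, -0.1599, 0.1775]
tool_rot: [0.0, 1.0, -0.005, 0.0]
contact_force: [0.4, 0.0, -3.7]
gripper_width: 0.244
grasp_force: 62.4
```

```bash
python3 - <<'E'
from h import *
st();rep("scene",[.458,-.25],.2);rep("top",[.458,-.25],.2,30)
E
```

```text
t 36.6 tcp [ 0.4582 -0.1599  0.1775] F [ 0.4  0.  -3.7] T [0.017 0.045 0.017] u -0.3585 w 0.244 gf 62.4
scene px [207. 198.] 456 xyz [ 0.456 -0.372  0.038] z 0.002 0.053
scene px [228. 216.] 73 xyz [ 0.506 -0.288  0.047] z 0.033 0.052
top px [492. 275.] 385 xyz [ 0.471 -0.376  0.041] z 0.024 0.054
top px [493. 300.] 385 xyz [ 0.419 -0.372  0.041] z 0.023 0.054
```

>>> servo_tool(deltas=[[[0,0.005,0.01,0.01,0],[0,0.016,0.022,0,0],[0,0.02,0.024,0,0],[0,0.022,0.026,0,0],[0,0.022,0.026,0,0],[0,0.018,0.022,0,0],[0,0.012,0.014,0,0],[0,0.005,0.006,0,0]]])

```text
time: 37.5
tool_pos: [0.5793, -0.0084, 0.1878]
tool_rot: [0.0, 1.0, -0.004, 0.0]
contact_force: [0.2, -1.1, -4.1]
gripper_width: 0.244
grasp_force: 62.4
```

>>> servo_tool(deltas=[[[0,0,0,-0.02,0],[0,0,0,-0.025,0],[0,0,0,-0.02,0],[0,0,0,-0.012,0],[0,0,0,-0.004,0],[0,0,0,-0.003,0],[0,0,0,-0.002,0],[0,0,0,0,0]]])

```text
time: 38.3
tool_pos: [0.5786, -0.0097, 0.1022]
tool_rot: [0.0, 1.0, -0.005, 0.001]
contact_force: [-0.2, 0.3, -4.3]
gripper_width: 0.24
grasp_force: 62.3
```

```bash
python3 - <<'E'
from h import *
st();rep("scene",[.458,-.30],.2);rep("top",[.458,-.30],.2,30);rep("top",[.48,.325],.2,6)
E
```

```text
t 38.3 tcp [ 0.5786 -0.0097  0.1022] F [-0.2  0.3 -4.3] T [-0.024  0.001  0.059] u -0.2748 w 0.24 gf 62.3
scene px [207. 198.] 455 xyz [ 0.455 -0.372  0.038] z 0.003 0.052
scene px [229. 204.] 224 xyz [ 0.46  -0.307  0.037] z 0.003 0.052
top px [492. 275.] 378 xyz [ 0.469 -0.376  0.041] z 0.023 0.054
top px [460. 286.] 361 xyz [ 0.45  -0.309  0.041] z 0.023 0.053
top px [493. 300.] 390 xyz [ 0.419 -0.372  0.041] z 0.023 0.053
top px [159. 260.] 60 xyz [0.536 0.312 0.022] z 0.011 0.03
top px [163. 277.] 59 xyz [0.498 0.305 0.021] z 0.014 0.027
top px [150. 285.] 61 xyz [0.483 0.331 0.022] z 0.016 0.027
top px [155. 310.] 65 xyz [0.431 0.319 0.022] z 0.014 0.028
```

All seven potatoes are in their pans. I'll touch down gently, release and retreat.

>>> servo_tool(deltas=[[[0,0,0,-0.001,0],[0,0,0,-0.001,0],[0,0,0,-0.001,0],[0,0,0,0,0],[40,0,0,0,0],[70,0,0,0,0],[100,0,0,0,0],[100,0,0,0,0]]])

```text
time: 39.25
tool_pos: [0.5782, -0.0095, 0.0983]
tool_rot: [0.0, 1.0, -0.005, 0.0]
contact_force: [-0.4, -0.0, 0.3]
gripper_width: 0.891
grasp_force: 0.0
```

>>> servo_tool(deltas=[[[100,0,0,0,0],[100,0,0,0,0],[100,0,0,0.01,0],[100,0,0,0.02,0],[100,0,0,0.03,0],[100,0,0,0.04,0],[100,0,0,0.03,0],[100,0,0,0.02,0]]])

```text
time: 40.05
tool_pos: [0.5791, -0.0097, 0.2527]
tool_rot: [0.0, 1.0, -0.005, 0.003]
contact_force: [1.2, 0.3, -0.2]
gripper_width: 0.999
grasp_force: 0.0
```

```bash
python3 - <<'E'
from h import *
st();f=grab_frame("wrist");s=cloud("scene")[0]["pixels"]
save("end.png",np.hstack([cv2.resize(f["pixels"],(400,300)),cv2.resize(s,(400,300))]))
E
```

```text
t 40.05 tcp [ 0.5791 -0.0097  0.2527] F [ 1.2  0.3 -0.2] T [ 0.013 -0.038 -0.072] u -0.275 w 0.999 gf 0.0
```

View pics/end.png

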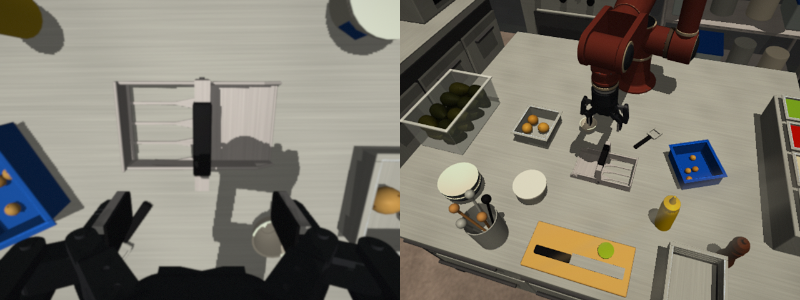

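The picture shows the empty scoop standing level (scene half about 605,168), three large potatoes in the steel pan (537,125) and four small ones in the blue pan (692,170). The bystanders haven't moved.

```bash
python3 -c "
from plant import manip
print(manip.job_done())"
```

```text
the job is handed in; nothing more can be done
None
```

I handed the job in with the four small potatoes in the blue pan, the three large ones in the steel pan, and the empty scoop standing level on the counter. The moves could not tilt the tool, so I sifted and poured by shaking the level scoop instead of rocking it back. I have not seen the verdict.

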